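# Square the sample carrier into the datum corner and hold the sample up with tongs

### The arm

A 6-joint arm with a two-finger parallel gripper is mounted at the origin on the work surface. World frame = base frame: x ahead of the robot, y to its left, z up, the work surface at z = 0. Lengths are in m, angles in rad, forces in N, time in s.
With the tool pointing down it reaches from about 0.35 to 0.775 m from the base axis. Payload 7.3 kg.
Tool frame: the origin (TCP) lies on the centre line of the jaws, within the pads' length; the fingertips stand 14 mm ahead of it and the grasp point (between the pads) lies 5 mm behind it; z points along the fingers, y is the direction in which the jaws open and shut (so a half turn about z gives the same grasp; the last joint's range is limited). The gripper opens to 92 mm and grips with 3 to 60 N. Pads are 19 mm wide; open, the fingers measure 130 mm over their backs; the gripper's body (75 mm by 190 mm) begins 47 mm behind the grasp point.
Start: joints at [-1.446, 0.342, 1.524, -0, 1.275, -0.146], TCP at [0.14, -0.506, 0.241] pointing down, gripper open.
Joint ranges: [-2.53, 2.53], [-0.77, 2.02], [0.04, 2.7], [-1, 4.14], [0.28, 2.66], [-3.11, 3.11]. Speed limits (rad/s): [2.57, 2.57, 3.14, 3.14, 3.14, 3.14].

### API

Orientations are given as [roll, pitch, yaw] about the fixed x, y, z axes, in that order (R = Rz(yaw) Ry(pitch) Rx(roll)).
In Python, from cell import telemetry, cams, robot gives the robot as it stands.
- The arm moves only by the tool servo_tool, never from a script. Its argument "targets" is text: rows parted by semicolons, each of 4 numbers parted by spaces: the shift along the tool's x, y, z in mm, then the turn about the tool's z in rad. In form: x y z yaw; .... A call has 1 to 20 rows; each row shifts and turns the pose as measured when the row begins, along the tool's axes as they then stand; what a row does not reach is not made up. A row lasts 1/8 s, in which the tool goes at most 62.5 mm and 10.7 degrees, less where a joint would pass 70% of its speed; a pose out of reach is approached as far as the arm can. A call with a gripper value outside its range is refused whole. "hand" is the opening, from 0 (shut) to 1 (fully open), set as the call begins (left out, the last holds). The fingers move at their own pace and stop on an object; "squeeze" is the grip in N (left out, the last holds). Time passes only in rows, so rows that do not move let the fingers close. It gives the time, the measured TCP pose, the force and the opening at its end, in the units of the state.
- telemetry.observe(): the state, without advancing time (a new reading comes with each control period).
- cams.read_camera(name): name is "scene" or "top" or "wrist"; returns a dict with "color" (400x640x3 uint8, red, green, blue), "K" (3x3 intrinsics, pixels), "R" (3x3) and "t" (3): a world point X has camera coordinates R X + t. Camera axes: x right, y down, z forward; pixel columns grow to the right and rows downward; lengths in m; the calibration is good to about 2 mm. A picture is of the moment at which its call begins. There is no depth.
- robot.hand_in(): hands the job in, once; it reports no verdict.
Trained networks look in a picture, given as the dict that the camera call returned (one of the last four; its "shot" number tells which), for a name from the list of things; names that differ only in an ending like _2 or _b are one class to them, and where a whole thing is asked for, a point or a joint stands for the part that bears it (a point fixed in the world has none). Each returns a list of dicts, best first, with "score" (0 to 1); they miss things now and then, are a little off and sometimes report something else, mostly with a low value. They report only what shows in the picture. A call takes as long as a camera call.
- cams.cut_out(picture, query): "region" (400x640 bool, what is visible of it) and "extent" ([centre column, centre row, width, height] in pixels, round what is visible of it).
The state is a dict: "time": time; "qpos": joint angles; "qvel": joint speeds; "joint_efforts": joint torques, N m; "tool_pos": TCP position; "tool_rot": TCP orientation; "contact_force": force on the tool from outside, world axes, zero at the start; "torque": the same for the moment, N m; "opening": finger opening in m.
Only numpy, scipy, OpenCV 4.12 (cv2) and the standard library are available. Lean on these libraries where they do the work, as an engineer would, in place of code of your own. Each camera call takes 0.05 s, during which the arm holds its last target.

### The job

At this optical inspection bench, first push the blue sample carrier, with its brass bushing standing in it, into the corner of the dark fence until it sits square and flush against both rails. Then take the orange-tipped tongs from their rest, close their jaws on the bushing and lift it about 15 cm clear of the carrier, and finish still holding it up, upright and still, in the tongs. Only the tongs may touch the bushing; leave the carrier flush in the corner and the bins, jar, screwdriver and gauges where they are.

Things in the scene. Friction and masses are not known exactly. Their poses are not given: they have to be found in the camera images.
- fence: Fixed dark steel L-shaped fence, rails 18 mm high, 14 mm thick. Origin at the inner corner, on the table; z up. One rail on its +x side (inner face: the plane x = 0, from y = 0 to -130 mm), one on its +y side (inner face: the plane y = 0, from x = 0 to -130 mm). The carrier belongs in the quadrant x < 0, y < 0. Place and yaw (within 0.25 rad of the robot's axes) vary.
- carrier: Loose blue block 84 x 84 x 25 mm, about 0.4 kg, slides on the table. Origin at the centre of its underside, z up. In its top centre a round nest 32 mm across, 5 mm deep (floor 20 mm above the table), where the bushing stands with a few mm of play. It starts 2 to 8 cm short of each rail, turned up to 0.3 rad from square.
- carrier_corner (a point): The +x, +y lower corner of the carrier, 42 mm along x and 42 mm along y from its origin; it goes into the fence's inner corner.
- bushing: Turned brass bushing standing upright in the carrier's nest: a plain cylinder 24 mm in diameter and 34 mm high with a neck 14 mm in diameter and 8 mm high on top (42 mm in all), about 60 g. Origin at the centre of its underside. Only the tongs may touch it.
- bushing_mid (a point): The point on the bushing's axis 21 mm above its underside.
- rest: Fixed black tongs rest on the table: base plate 150 x 100 x 4 mm and two cross bars (8 mm thick, tops 30 mm above the table, at x = -60 and +60 mm of its frame) with a stub 10 mm high at each end, 45 mm to either side of the middle. Origin on the table, under its centre.
- tongs: Loose steel tongs, orange jaw pads, about 82 g, lying flat across the bars of the rest, opening horizontally. Origin on the midline at the underside, in the middle of the grip stretch; x along the midline to the jaws, z up. Two arms, strips 22 mm high (z 0 to 22 mm), swing in equally about one upright pin at x = -100 mm (head reaches to x = -128 mm, jaws to +105 mm).
- jaw_mid (a point): Middle of the gap between the flat jaw pads, at half height: 85 mm along x and 11 mm up from the tongs' origin. Pads 40 mm long (x = 65 to 105 mm), 22 mm high; gap 52 mm open, 24 mm on the bushing, then parallel.
- tongs_grip (a point): Where to grip the tongs, from above between the rest's bars, fingers either side of both arms: 11 mm up from their origin. Outer faces (x = -30 to +30 mm) 46 mm apart here when open, 31 mm on the bushing. A spring holds them open: squeezing takes 2.5 N to begin, 4 N at bushing width; 54 percent of any further squeeze reaches the jaws. Squeezed to 42 mm outside they carry well, jaws 45 mm apart.
- tong_left (a joint): Swing of each arm of the tongs (both always equal), rad: 0 open, about 0.075 when closed on the bushing, at most 0.135.
- bin_left: Loose clear sorting bin 75 x 85 x 50 mm with small parts; bystander. Origin under its centre.
- bin_right: Like bin_left; bystander.
- screwdriver: Loose screwdriver lying on the table; bystander.
- jar: White jar with a blue cap, 56 mm across and 75 mm high; bystander. Origin under its centre.
- ring_gauge: Steel ring gauge lying flat, 44 mm across and 14 mm high; bystander. Origin under its centre.
- gauge_block: Steel gauge block 50 x 30 x 30 mm; bystander. Origin under its centre.

How it is judged:
By the outcome, as a careful person would: the job done as asked, in the order asked, and still so for the second after the job is handed in, while the arm keeps its last pose, push and grip.
It also fails if it takes over 72 s, if anything falls off the work surface, if the arm or the gripper's body presses on something with over 40 N, if the wrist force passes 120 N, or if a joint passes its speed limit or range.

## Working session

There is one attempt and no reset: what is moved stays moved. The work goes in short steps, Python scripts to look and compute and a tool call to move; the robot and the scene stay as the last step left them, time stands still between calls to the robot, and variables do not carry over. Pictures are saved under pics/ and viewed, and the job is handed in when it is done.

Besides the shell and the picture viewer there is one more tool, called after "Emit:" as name(argument=value, ...) on one line, values as JSON. servo_tool: Moves the arm, as the interface text tells. Its arguments: {"type":"object","properties":{"targets":{"type":"string"},"hand":{"type":"number"},"squeeze":{"type":"number"}},"required":["targets"]}

```bash
ls; mkdir -p pics
python3 - <<'E'
from cell import telemetry,cams,robot
import cv2
print(telemetry.observe())
for n in ["scene","top"]:
    p=cams.read_camera(n); cv2.imwrite(f"pics/{n}0.png",p["color"][:,:,::-1]); print(n,p["K"],p["R"],p["t"],p["shot"])
E
```

```text
pics
{'time': 0.0, 'qpos': array([-1.44600429e+00,  3.42744783e-01,  1.52497207e+00, -1.07663229e-05,
        1.27543767e+00, -1.46010543e-01]), 'qvel': array([-0.00135063,  0.00034803, -0.00024729, -0.00096649,  0.00013657,
       -0.00027228]), 'joint_efforts': array([ 3.24854584e-03, -4.31232798e+01, -2.44221890e+01,  7.20433728e-02,
        5.57705818e-02, -1.08338377e-04]), 'tool_pos': array([ 0.14040561, -0.50548491,  0.2400492 ]), 'tool_rot': array([-3.14004591e+00, -2.17053727e-04,  2.70805553e-01]), 'contact_force': array([ 0.42351124, -0.7174444 ,  0.15812525]), 'torque': array([-0.03560491,  0.00642111,  0.04393222]), 'opening': 0.09210936694043947}
scene [[428.15027079   0.         315.0754309 ]
 [  0.         428.15027079 201.45552348]
 [  0.           0.           1.        ]] [[ 7.32296366e-01  6.80986052e-01 -1.71433579e-04]
 [ 3.59669241e-01 -3.86983012e-01 -8.49047811e-01]
 [-5.78256058e-01  6.21692968e-01 -5.28315990e-01]] [-0.40681481 -0.14388372  1.67346101] 1
top [[470.93791894   0.         318.08812115]
 [  0.         470.93791894 200.05374345]
 [  0.           0.           1.        ]] [[ 0.02923825 -0.9995572  -0.0055251 ]
 [-0.98839508 -0.02808656 -0.14928598]
 [ 0.1490647   0.00982584 -0.98877862]] [-0.01907496  0.54850728  1.14831492] 2
```

View pics/scene0.png

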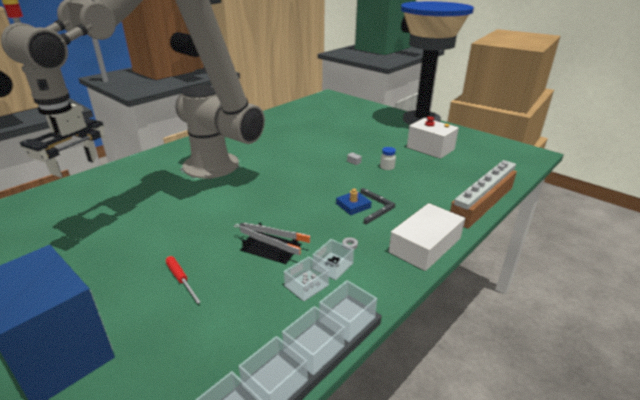

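View pics/top0.png

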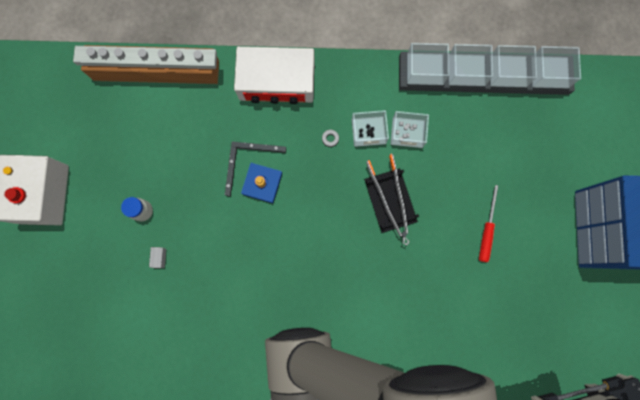

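The scene view shows the carrier and bushing at about (353,200), with the fence corner behind it. In the top view the fence corner is at about (235,146), the carrier at (262,183), and the tongs run from (405,240) to jaws near (382,160). Next I'll get coarse positions.

```bash
cat > h.py <<'E'
from cell import telemetry,cams,robot
import numpy as np, cv2
def ray(p,u,v,z):
    d=np.linalg.inv(p["K"])@np.array([u,v,1.0]); R=p["R"];t=p["t"]
    c=-R.T@t; d=R.T@d; s=(z-c[2])/d[2]; return c+s*d
def proj(p,X):
    X=np.atleast_2d(X); c=X@p["R"].T+p["t"]; q=c@p["K"].T; return q[:,:2]/q[:,2:]
def seg(p,name,k=0):
    r=cams.cut_out(p,name); return r
def save(p,name,scale=1,crop=None):
    im=p["color"][:,:,::-1]
    if crop: x0,y0,x1,y1=crop; im=im[y0:y1,x0:x1]
    cv2.imwrite(f"pics/{name}.png",cv2.resize(im,None,fx=scale,fy=scale,interpolation=cv2.INTER_CUBIC))
E
python3 - <<'E'
from h import *
p=cams.read_camera("top")
for n,z in [("carrier",.025),("fence",.018),("tongs",.04),("bushing",.042),("rest",.02),("bin_left",0.03),("bin_right",.03),("jar",.07),("ring_gauge",.014),("gauge_block",.03),("screwdriver",.01)]:
    for r in cams.cut_out(p,n)[:2]:
        ys,xs=np.nonzero(r["region"]); 
        print(n,round(r["score"],2),np.round(r["extent"]),"centroid",ray(p,xs.mean(),ys.mean(),z).round(3))
        if n in("carrier","fence","rest"): print(cv2.minAreaRect(np.stack([xs,ys],1).astype(np.float32)))
save(p,"topc",3,(210,120,470,270))
E
```

```text
carrier 0.66 [262. 184.  39.  38.] centroid [0.592 0.144 0.025]
((261.0282897949219, 182.65093994140625), (33.92805099487305, 33.37861633300781), 15.945395469665527)
fence 0.77 [256. 170.  56.  54.] centroid [0.656 0.189 0.018]
((245.1293487548828, 158.2352294921875), (39.29009246826172, 75.77272033691406), 51.98106002807617)
tongs 0.69 [387. 197.  40.  84.] centroid [ 0.56  -0.188  0.04 ]
tongs 0.3 [261. 184.  38.  39.] centroid [0.589 0.142 0.04 ]
rest 0.59 [393. 200.  56.  62.] centroid [ 0.558 -0.19   0.02 ]
((391.7626953125, 199.82553100585938), (57.21885681152344, 40.802547454833984), 72.34988403320312)
rest 0.39 [331. 140.  18.  18.] centroid [ 0.716 -0.031  0.02 ]
((331.0, 138.5), (17.0, 16.0), 90.0)
bin_left 0.9 [410. 130.  35.  38.] centroid [ 0.743 -0.236  0.03 ]
bin_left 0.66 [263. 186.  38.  35.] centroid [0.59  0.142 0.03 ]
bin_right 0.63 [370. 129.  35.  37.] centroid [ 0.742 -0.133  0.03 ]
jar 0.85 [137. 209.  31.  20.] centroid [0.511 0.442 0.07 ]
ring_gauge 0.43 [332. 138.  16.  17.] centroid [ 0.719 -0.03   0.014]
gauge_block 0.63 [158. 257.  23.  21.] centroid [0.394 0.394 0.03 ]
gauge_block 0.63 [392. 201.  56.  61.] centroid [ 0.553 -0.188  0.03 ]
screwdriver 0.67 [490. 226.  20.  73.] centroid [ 0.472 -0.44   0.01 ]
screwdriver 0.29 [392. 199.  54.  62.] centroid [ 0.558 -0.19   0.01 ]
```

View pics/topc.png

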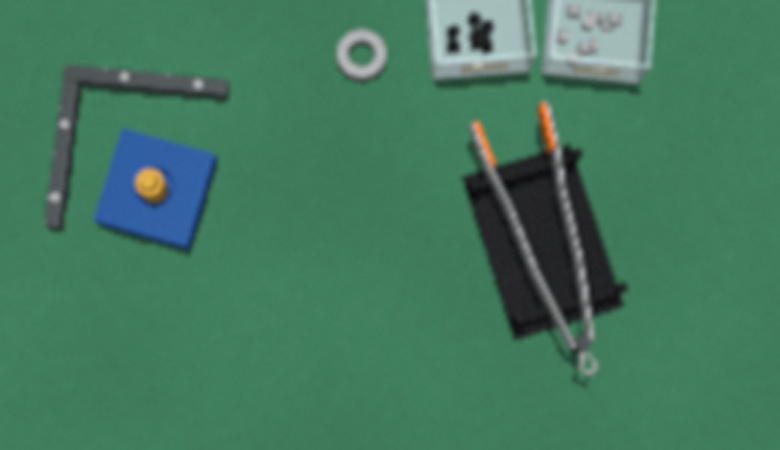

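The tongs are at about (0.56,-0.19), the carrier at about (0.59,0.14), and the fence corner at about (0.67,0.2). I'll move over the tongs and carrier area to use the wrist camera.

Emit:
servo_tool(targets="38 -21 -6 0;38 -21 -6 0;38 -21 -6 0;38 -21 -6 0;38 -21 -6 0;38 -21 -6 0;38 -21 -6 0;38 -21 -6 0;38 -21 -6 0;38 -21 -6 0")

```text
time: 1.95
tool_pos: [0.4585, -0.1951, 0.3028]
tool_rot: [3.139, -0.001, 0.264]
contact_force: [-0.5, -1.2, -0.0]
opening: 0.0917
```

Run:
```python
from h import *
o=telemetry.observe();print(o["time"],o["tool_pos"],o["tool_rot"])
p=cams.read_camera("wrist");save(p,"w1");print(p["K"],p["R"],p["t"],-p["R"].T@p["t"])
```

```text
1.95 [ 0.45848926 -0.19511927  0.30282576] [ 3.13905892e+00 -1.34963492e-03  2.64255803e-01]
[[277.61902084   0.         316.66431743]
 [  0.         277.61902084 194.98022508]
 [  0.           0.           1.        ]] [[ 0.26119115 -0.96528619  0.00132249]
 [-0.92601246 -0.250177    0.28268781]
 [-0.27254378 -0.0750602  -0.95921106]] [-0.30922483  0.32356618  0.5603247 ] [ 0.53310611 -0.17548356  0.44641038]
```

View pics/w1.png

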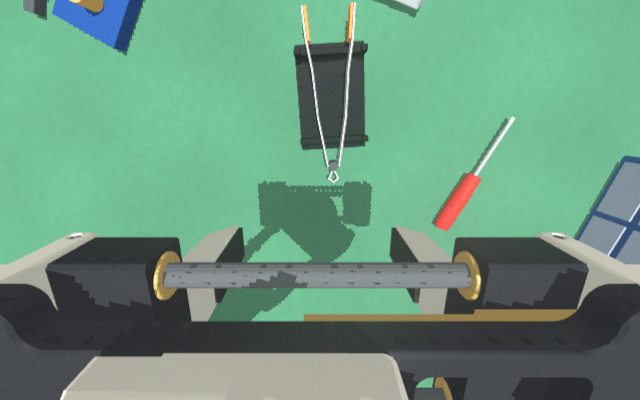

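Emit:
servo_tool(targets="9 -43 3 0;9 -43 3 0;9 -43 3 0;9 -43 3 0;9 -43 3 0;9 -43 3 0;9 -43 3 0;0 0 0 0.11;0 0 0 0.11;0 0 0 0.11;0 0 0 0")

```text
time: 3.38
tool_pos: [0.4421, 0.1253, 0.2816]
tool_rot: [-3.141, -0.008, -0.068]
contact_force: [-0.5, 1.0, 1.2]
opening: 0.0916
```

Run:
```python
from h import *
o=telemetry.observe();print(o["time"],o["tool_pos"],o["tool_rot"])
p=cams.read_camera("wrist");save(p,"w2")
for n in ["carrier","fence","bushing"]:
  for r in cams.cut_out(p,n)[:2]:
    m=r["region"]; ys,xs=np.nonzero(m); print(n,r["score"],np.round(r["extent"]))
```

```text
3.375 [0.44205404 0.1253253  0.28160387] [-3.14141229 -0.00784257 -0.0675071 ]
carrier 0.72 [294.  55.  74.  80.]
fence 0.55 [233.  45.  19.  89.]
bushing 0.61 [294.  53.  18.  26.]
```

View pics/w2.png

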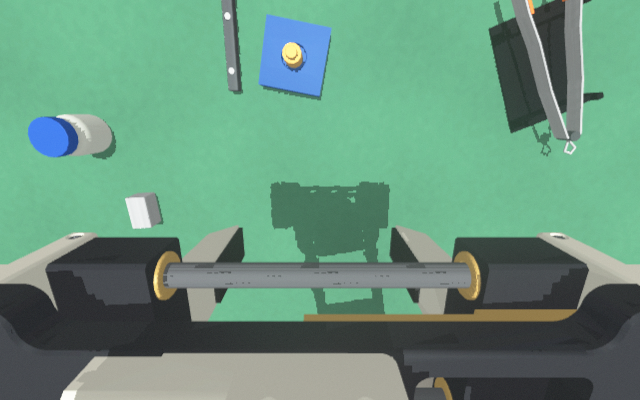

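The fence rail on the +y side (column ~232) and the carrier (294,55) show, but the corner is cut off. I'll go forward.

Emit:
servo_tool(targets="30 -7 -10 0;30 -7 -10 0;30 -7 -10 0;0 0 0 0")

```text
time: 4.08
tool_pos: [0.5352, 0.1402, 0.3129]
tool_rot: [-3.142, -0.007, -0.063]
contact_force: [0.2, -0.7, -0.1]
opening: 0.0919
```

Run:
```python
from h import *
o=telemetry.observe();print(o["time"],o["tool_pos"],o["tool_rot"])
p=cams.read_camera("wrist");save(p,"w3",3,(180,0,440,190))
import pickle; pickle.dump({k:p[k] for k in("K","R","t","color")},open("w3.pkl","wb"))
for n in ["carrier","fence","bushing"]:
  for r in cams.cut_out(p,n)[:1]:
    m=r["region"].astype(np.uint8); ys,xs=np.nonzero(m); print(n,r["score"],np.round(r["extent"]), (cv2.boxPoints(cv2.minAreaRect(np.stack([xs,ys],1).astype(np.float32)))).round(1).tolist())
```

```text
4.075 [0.53518402 0.14017159 0.31294633] [-3.14154483 -0.00738703 -0.06301427]
carrier 0.87 [311. 127.  63.  64.] [[277.8999938964844, 148.89999389648438], [288.1000061035156, 92.9000015258789], [343.20001220703125, 102.9000015258789], [333.0, 158.89999389648438]]
fence 0.75 [296. 105. 100. 100.] [[247.0, 52.0], [346.0, 52.0], [346.0, 152.0], [247.0, 152.0]]
bushing 0.67 [313. 129.  18.  13.] [[302.0, 119.0], [318.0, 119.0], [318.0, 136.0], [302.0, 136.0]]
```

View pics/w3.png

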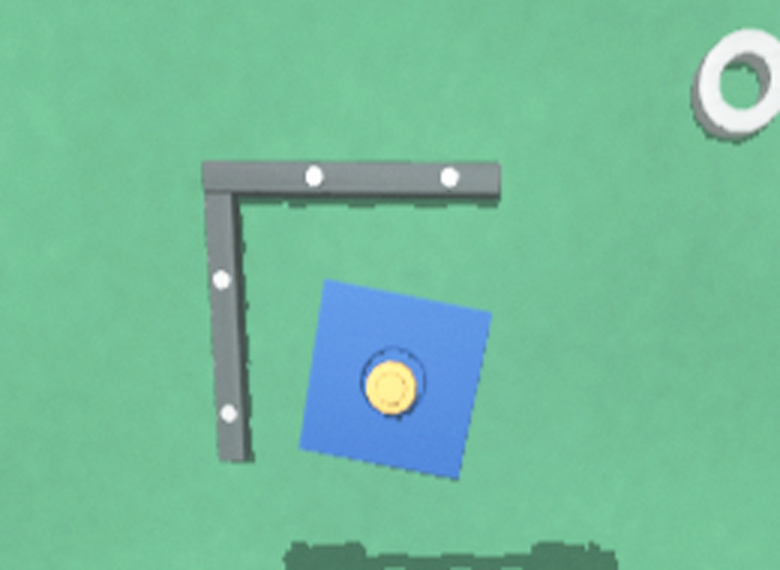

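Run:
```python
from h import *
import pickle; p=pickle.load(open("w3.pkl","rb"))
P=lambda u,v,z: ray(p,180+(u+.5)/3-.5,(v+.5)/3-.5,z)[:2]
C=np.array([P(*q,.025) for q in [(324,281),(491,313),(459,480),(300,448)]])
print("carrier",C.round(4).tolist(),C.mean(0).round(4)); e=C[0]-C[1]; print("yaw",np.arctan2(-e[0],e[1]), [np.linalg.norm(C[i]-C[i-1]) for i in range(4)]); e=C[0]-C[3];print(np.arctan2(e[1],e[0]))
F=np.array([P(*q,.018) for q in [(203,162),(500,162),(219,461)]]);print(F.round(4).tolist())
e1=F[0]-F[1];e2=F[0]-F[2];print(np.linalg.norm(e1),np.linalg.norm(e2),np.arctan2(-e1[0],e1[1]),np.arctan2(e2[1],e2[0]))
y=(np.arctan2(-e1[0],e1[1])+np.arctan2(e2[1],e2[0]))/2
R=np.array([[np.cos(y),-np.sin(y)],[np.sin(y),np.cos(y)]]);O=F.mean(0)-R@np.array([[14,14],[14,-130],[-130,14]]).mean(0)/1000
print("fence origin",O,y); print("corners in fence",((C-O)@R*1000).round(1).tolist(), ((C.mean(0)-O)@R*1000).round(1))
print("bushing top",P(391,387,.062), (P(391,387,.062)-O)@R*1000)
```

```text
carrier [[0.6445, 0.1757], [0.6245, 0.0949], [0.5429, 0.1145], [0.5645, 0.1955]] [0.5941 0.1452]
yaw -0.2424980591938345 [np.float64(0.08232952791847496), np.float64(0.08326418575040685), np.float64(0.08392965035949042), np.float64(0.08383504338769553)]
-0.24276042883019044
[[0.702, 0.2292], [0.693, 0.0875], [0.5597, 0.2397]]
0.14207652134301568 0.14272579904262703 -0.06335406281075329 -0.07335809566929814
fence origin [0.68782905 0.21706871] -0.06835607924002571
corners in fence [[-40.4, -44.2], [-54.9, -126.2], [-137.6, -112.2], [-121.5, -29.9]] [-88.6 -78.1]
bushing top [0.59378494 0.14554721] [-88.93936294 -77.77794693]
```

Emit:
servo_tool(targets="-9 -4 20 0;-9 -3 40 0;0 0 45 0;0 0 45 0;0 0 45 0;0 0 45 0;0 0 30 0;0 0 15 0;0 0 0 0", hand=0.43)

```text
time: 5.4
tool_pos: [0.5114, 0.1478, 0.0234]
tool_rot: [-3.141, -0.01, -0.061]
contact_force: [0.4, -0.3, -0.4]
opening: 0.0395
```

```bash
cat >> h.py <<'E'
O=np.array([.6878,.2171]);YF=-.0684
RF=np.array([[np.cos(YF),-np.sin(YF)],[np.sin(YF),np.cos(YF)]])
def infence(xy): return (np.asarray(xy)[:2]-O)@RF*1000
def st():
    o=telemetry.observe(); print("t",round(o["time"],2),"pos",o["tool_pos"].round(4),"rot",o["tool_rot"].round(3),"F",o["contact_force"].round(1),"open",round(o["opening"],4),"fence",infence(o["tool_pos"]).round(1)); return o
E
python3 - <<'E'
from h import *
st()
E
```

```text
t 5.4 pos [0.5114 0.1478 0.0234] rot [-3.141 -0.01  -0.061] F [ 0.4 -0.3 -0.4] open 0.0395 fence [-171.2  -81.2]
```

Emit:
servo_tool(targets="8 0 0 0.007;8 0 0 0;6 0 0 0;6 0 0 0;6 0 0 0;6 0 0 0;6 0 0 0;6 0 0 0;6 0 0 0;6 0 0 0;3 0 0 0;0 0 0 0")

```text
time: 6.9
tool_pos: [0.5821, 0.1433, 0.0271]
tool_rot: [-3.141, -0.009, -0.068]
contact_force: [-3.1, -0.4, 1.1]
opening: 0.0395
```

Run:
```python
from h import *
st()
p=cams.read_camera("wrist");save(p,"w4",2,(120,0,520,300))
p=cams.read_camera("top");save(p,"t4",5,(215,125,305,215))
```

```text
t 6.9 pos [0.5821 0.1433 0.0271] rot [-3.141 -0.009 -0.068] F [-3.1 -0.4  1.1] open 0.0395 fence [-100.4  -80.9]
```

View pics/w4.png

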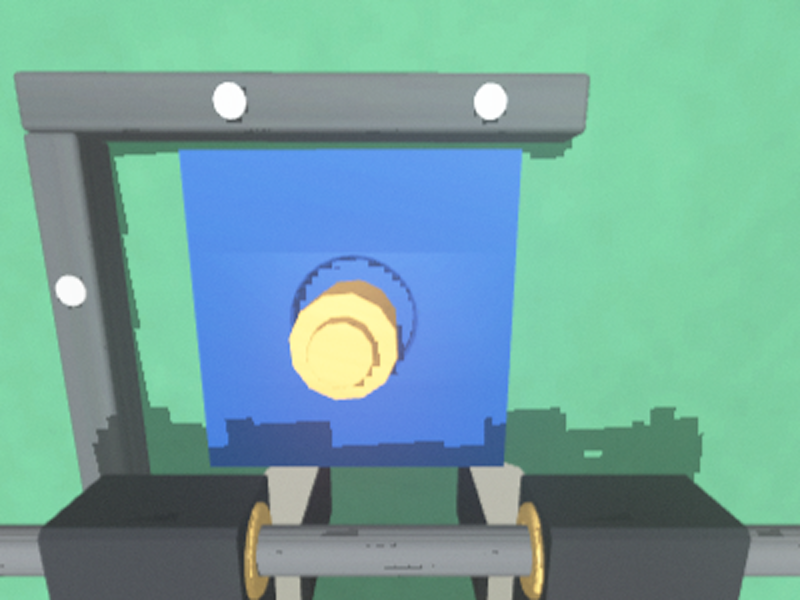

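View pics/t4.png

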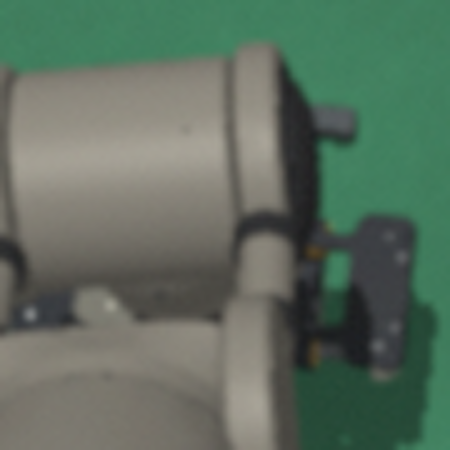

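Emit:
servo_tool(targets="2 0 1 0;2 0 1 0;2 0 1 0;2 0 0 0;0 0 0 0")

```text
time: 7.62
tool_pos: [0.587, 0.1432, 0.0248]
tool_rot: [-3.141, -0.003, -0.067]
contact_force: [-3.5, 0.3, -0.2]
opening: 0.0396
```

Run:
```python
from h import *
st()
p=cams.read_camera("wrist");save(p,"w5",2,(120,0,520,300))
```

```text
t 7.62 pos [0.587  0.1432 0.0248] rot [-3.141e+00 -3.000e-03 -6.700e-02] F [-3.5  0.3 -0.2] open 0.0396 fence [-95.5 -80.6]
```

View pics/w5.png

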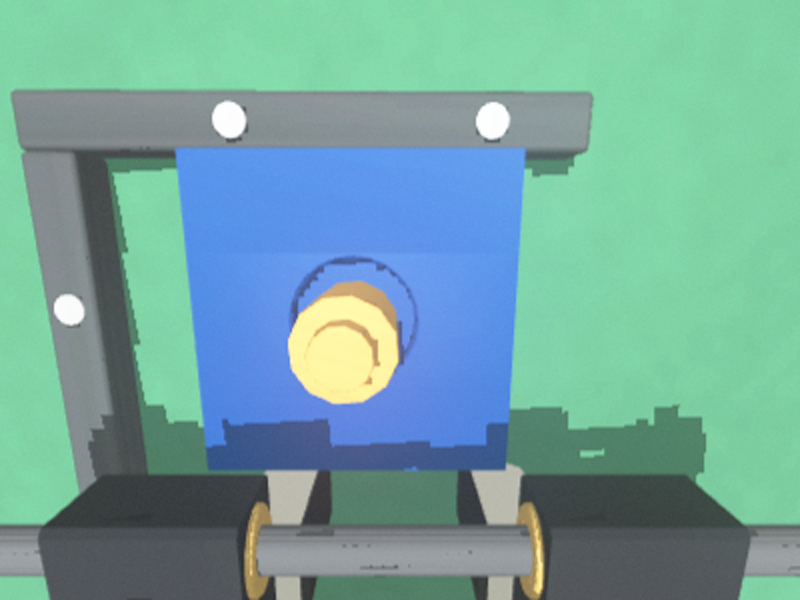

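Emit:
servo_tool(targets="-12 0 0 0;-13 0 0 0;0 0 -45 0;0 0 -50 0;25 21 0 0;25 21 0 0;26 20 0 -0.05;0 0 0 -0.17;0 0 0 -0.17;0 0 0 -0.17;0 0 0 -0.17;0 0 0 -0.17;0 0 0 -0.17;0 0 0 -0.17;0 0 0 -0.17;0 0 0 -0.16;0 0 0 0", hand=0.33)

```text
time: 9.8
tool_pos: [0.6304, 0.0773, 0.1261]
tool_rot: [3.119, 0.0, 1.555]
contact_force: [-0.0, -0.1, -0.6]
opening: 0.0303
```

Run:
```python
from h import *
st()
p=cams.read_camera("wrist");save(p,"w6",1)
```

```text
t 9.8 pos [0.6304 0.0773 0.1261] rot [3.119 0.    1.555] F [-0.  -0.1 -0.6] open 0.0303 fence [ -47.7 -143.4]
```

View pics/w6.png

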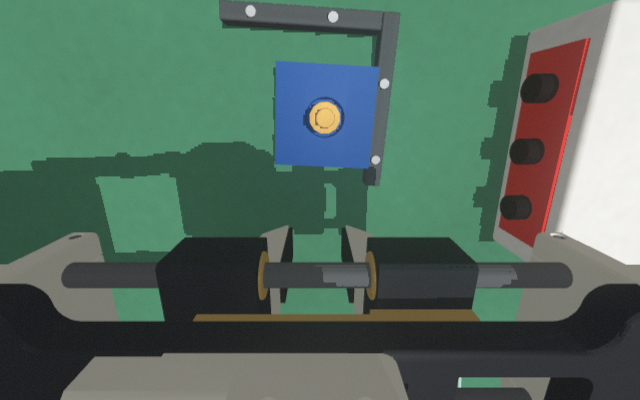

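Emit:
servo_tool(targets="0 0 40 0.053;0 0 40 0;0 0 18 0;0 0 4 0;0 0 0 0")

```text
time: 10.48
tool_pos: [0.6349, 0.0775, 0.0247]
tool_rot: [3.112, -0.002, 1.486]
contact_force: [-0.1, -0.5, 1.1]
opening: 0.0303
```

Run:
```python
from h import *
st()
```

```text
t 10.47 pos [0.6349 0.0775 0.0247] rot [ 3.112e+00 -2.000e-03  1.486e+00] F [-0.1 -0.5  1.1] open 0.0303 fence [ -43.3 -142.9]
```

Emit:
servo_tool(targets="8 0 0 -0.016;8 0 0 0;6 0 0 0;6 0 0 0;6 0 0 0;6 0 0 0;4 0 0 0;0 0 0 0")

```text
time: 11.48
tool_pos: [0.6397, 0.1238, 0.0279]
tool_rot: [3.107, -0.0, 1.503]
contact_force: [0.3, -1.6, 0.3]
opening: 0.0303
```

Run:
```python
from h import *
st()
p=cams.read_camera("wrist");save(p,"w7",2,(120,0,520,300))
```

```text
t 11.47 pos [0.6397 0.1238 0.0279] rot [ 3.107 -0.     1.503] F [ 0.3 -1.6  0.3] open 0.0303 fence [-41.6 -96.4]
```

View pics/w7.png

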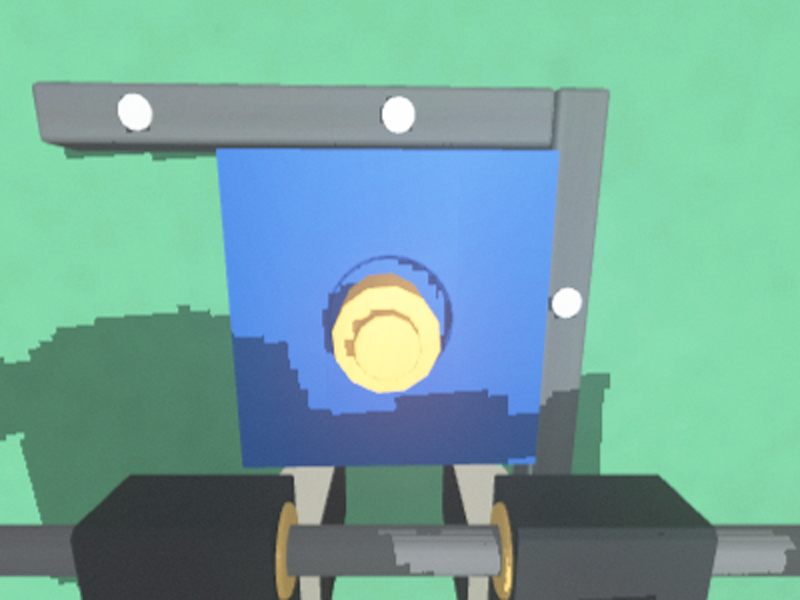

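Emit:
servo_tool(targets="2 0 1 0;2 0 1 0;2 0 1 0;2 0 0 0")

```text
time: 12.02
tool_pos: [0.6402, 0.1257, 0.0272]
tool_rot: [3.107, 0.008, 1.503]
contact_force: [-2.2, -8.9, -1.1]
opening: 0.0303
```

Run:
```python
from h import *
st()
```

```text
t 12.03 pos [0.6402 0.1257 0.0272] rot [3.107 0.008 1.503] F [-2.2 -8.9 -1.1] open 0.0303 fence [-41.2 -94.5]
```

Emit:
servo_tool(targets="3 0 0 0;4 0 0 0")

```text
time: 12.28
tool_pos: [0.6402, 0.1258, 0.0273]
tool_rot: [3.11, 0.017, 1.502]
contact_force: [-3.2, -19.8, 2.8]
opening: 0.0302
```

Run:
```python
from h import *
st()
p=cams.read_camera("wrist");save(p,"w8",3,(200,20,460,220))
```

```text
t 12.28 pos [0.6402 0.1258 0.0273] rot [3.11  0.017 1.502] F [ -3.2 -19.8   2.8] open 0.0302 fence [-41.2 -94.3]
```

View pics/w8.png

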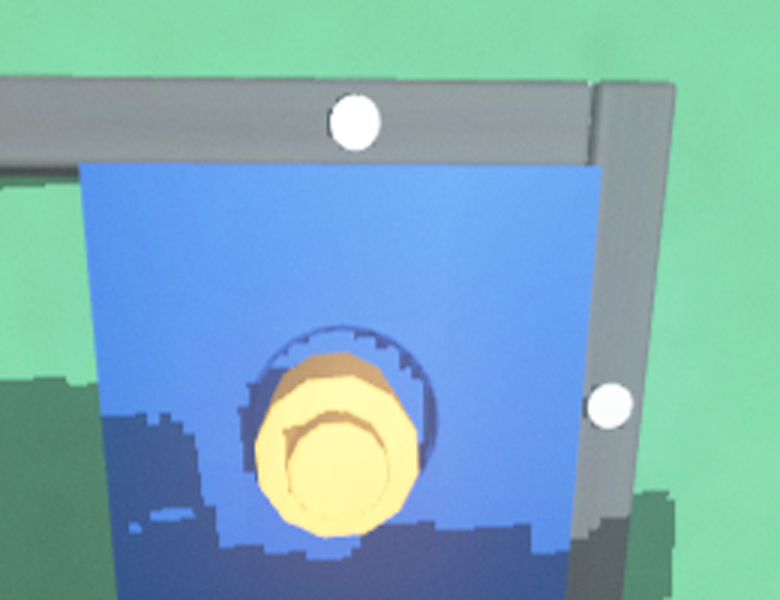

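Emit:
servo_tool(targets="-12 0 0 0;-13 0 0 0;0 0 -45 0;0 0 -50 0;0 0 0 0.175;0 0 0 0.175;0 0 0 0.175;0 0 0 0.175;0 0 0 0.175;0 0 0 0.175;0 0 0 0.175;0 0 0 0.175;0 0 0 0.17;-25 -25 0 0;-25 -25 0 0;-25 -24 0 0;0 0 0 0")

```text
time: 14.45
tool_pos: [0.569, 0.1841, 0.1234]
tool_rot: [3.138, -0.036, -0.126]
contact_force: [0.4, -0.0, -0.4]
opening: 0.03
```

Run:
```python
from h import *
st()
p=cams.read_camera("wrist");save(p,"w9",2,(120,0,520,300))
```

```text
t 14.45 pos [0.569  0.1841 0.1234] rot [ 3.138 -0.036 -0.126] F [ 0.4 -0.  -0.4] open 0.03 fence [-116.2  -41. ]
```

View pics/w9.png

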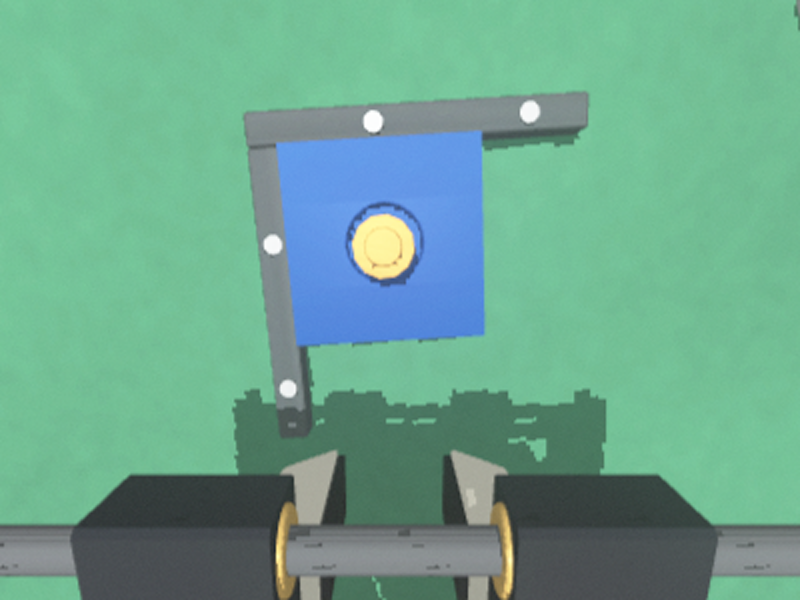

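Emit:
servo_tool(targets="0 2 35 -0.058;0 2 35 0;0 0 22 0;0 0 7 0;0 0 0 0")

```text
time: 15.12
tool_pos: [0.579, 0.1744, 0.0239]
tool_rot: [3.138, -0.044, -0.071]
contact_force: [0.3, -0.4, -0.5]
opening: 0.0305
```

Run:
```python
from h import *
st()
```

```text
t 15.12 pos [0.579  0.1744 0.0239] rot [ 3.138 -0.044 -0.071] F [ 0.3 -0.4 -0.5] open 0.0305 fence [-105.7  -50. ]
```

Emit:
servo_tool(targets="4 -2 0 0;4 -2 0 0;3 0 0 0;2 0 0 0;2 0 0 0;3 0 0 0;4 0 0 0")

```text
time: 16.0
tool_pos: [0.5895, 0.1778, 0.0264]
tool_rot: [3.133, -0.016, -0.07]
contact_force: [-15.2, -0.3, 9.3]
opening: 0.0302
```

Run:
```python
from h import *
st()
p=cams.read_camera("wrist");save(p,"w10",3,(200,20,460,220))
```

```text
t 16.0 pos [0.5895 0.1778 0.0264] rot [ 3.133 -0.016 -0.07 ] F [-15.2  -0.3   9.3] open 0.0302 fence [-95.4 -45.9]
```

View pics/w10.png

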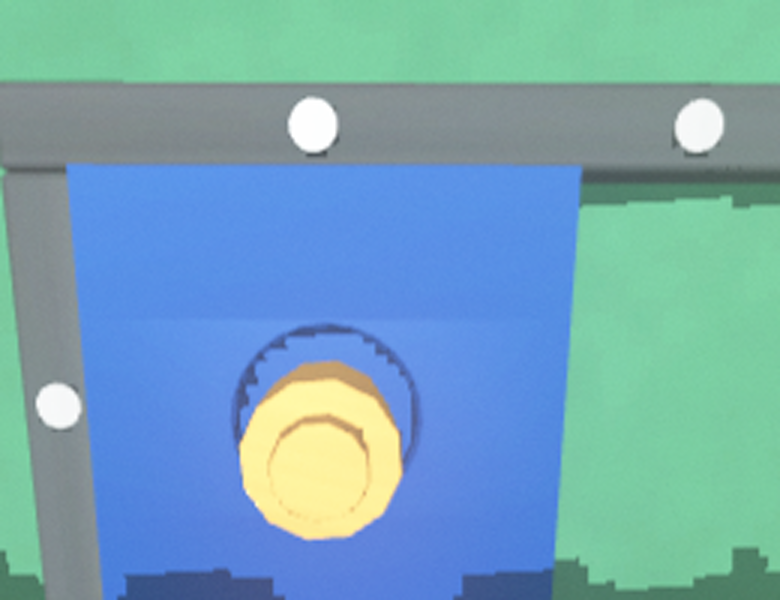

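Emit:
servo_tool(targets="-10 0 0 0;-15 0 0 0;-10 0 -45 0;-5 0 -50 0;0 0 -50 0;0 0 -40 0;0 0 0 0", hand=1)

```text
time: 16.92
tool_pos: [0.546, 0.184, 0.2196]
tool_rot: [3.135, -0.024, -0.068]
contact_force: [0.9, 0.1, -0.5]
opening: 0.0909
```

Run:
```python
from h import *
st()
p=cams.read_camera("wrist");save(p,"w11",4,(220,60,420,210))
import pickle; pickle.dump({k:p[k] for k in("K","R","t","color")},open("w11.pkl","wb"))
```

```text
t 16.93 pos [0.546  0.184  0.2196] rot [ 3.135 -0.024 -0.068] F [ 0.9  0.1 -0.5] open 0.0909 fence [-139.2  -42.7]
```

View pics/w11.png

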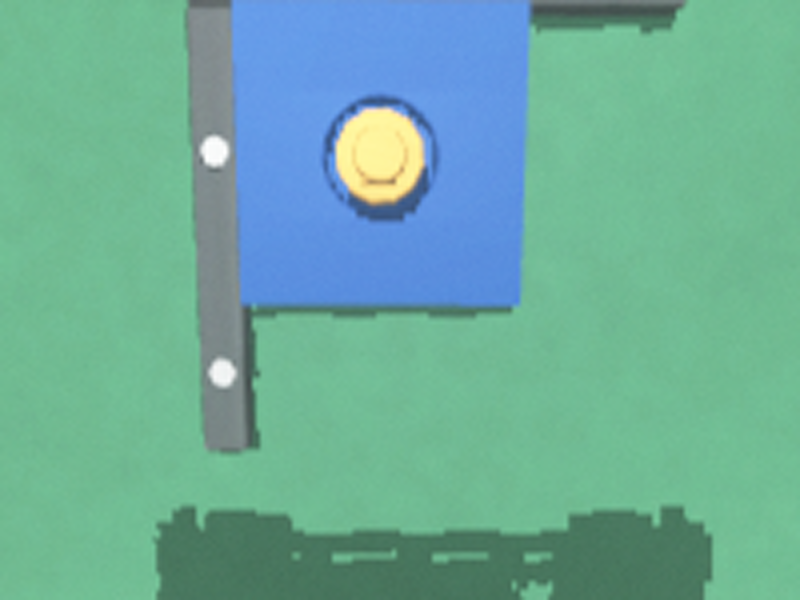

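Emit:
servo_tool(targets="-8 47 -4 0;-8 47 -4 0;-8 47 -4 0;-8 47 -4 0;-8 47 -4 0;-8 47 -4 0;-8 47 -4 0;-6 46 -2 0;0 0 0 -0.09;0 0 0 -0.09;0 0 0 -0.09;0 0 0 -0.07;0 0 0 0")

```text
time: 18.6
tool_pos: [0.4471, -0.1953, 0.2306]
tool_rot: [-3.138, 0.006, 0.282]
contact_force: [0.5, -0.4, -0.5]
opening: 0.0922
```

Run:
```python
from h import *
st()
p=cams.read_camera("wrist");save(p,"w12",3,(220,0,440,200))
import pickle; 
q=pickle.load(open("w11.pkl","rb"))
P=lambda u,v,z: ray(q,220+(u+.5)/4-.5,60+(v+.5)/4-.5,z)[:2]
for u,v,z in [(242,305,.025),(520,304,.025),(381,154,.062),(380,157,.054)]: print(P(u,v,z).round(4),infence(P(u,v,z)).round(1))
pickle.dump({k:p[k] for k in("K","R","t","color")},open("w12.pkl","wb"))
for n in("tongs","rest"):
  for r in cams.cut_out(p,n)[:1]: print(n,r["score"],r["extent"])
```

```text
t 18.6 pos [ 0.4471 -0.1953  0.2306] rot [-3.138  0.006  0.282] F [ 0.5 -0.4 -0.5] open 0.0922 fence [-211.9 -427.9]
[0.6043 0.2224] [-83.7  -0.4]
[0.5989 0.1393] [-83.4 -83.7]
[0.6415 0.178 ] [-43.5 -42.1]
[0.6414 0.1783] [-43.7 -41.9]
tongs 0.85 [336.6, 95.8, 65.5, 187.0]
rest 0.85 [340.6, 79.6, 89.0, 134.9]
```

View pics/w12.png

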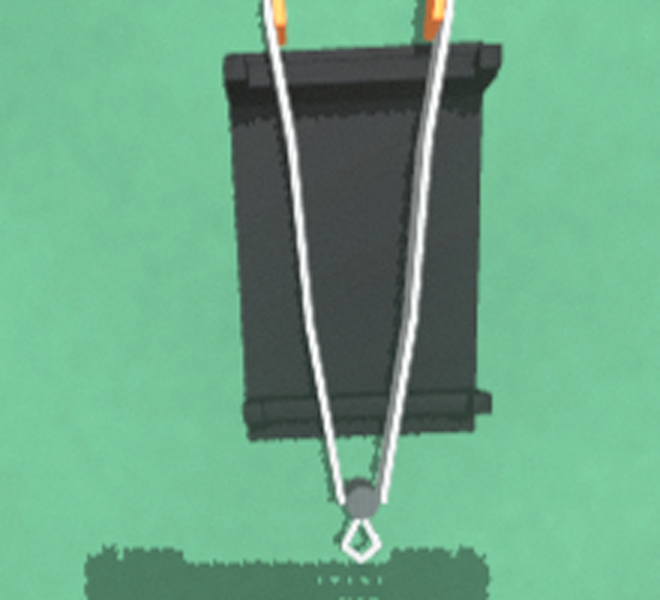

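Run:
```python
from h import *
import pickle; q=pickle.load(open("w12.pkl","rb"))
P=lambda u,v,z: ray(q,220+(u+.5)/3-.5,(v+.5)/3-.5,z)[:2]
pin=P(361,499,.052); tip=P(361,562,.045)
L=[P(271,20,.052),P(290,130,.052),P(305,280,.052),P(325,400,.052),P(341,500,.052)]
R=[P(449,20,.052),P(432,130,.052),P(415,280,.052),P(400,400,.052),P(384,500,.052)]
print("pin",pin)
# also rest corner check
for l,r in zip(L,R):
    m=(l+r)/2; e=m-pin; print(l.round(4),r.round(4),"w",np.linalg.norm(l-r).round(4),"mid",m.round(4),"dist",np.linalg.norm(e).round(4),"yaw",np.arctan2(e[1],e[0]).round(4), "perp yaw",np.arctan2(*( (l-r)*[-1,1])).round(4))
```

```text
pin [ 0.47039927 -0.21703734]
[ 0.6168 -0.1391] [ 0.6333 -0.1963] w 0.0595 mid [ 0.625  -0.1677] dist 0.1623 yaw 0.3087 perp yaw 0.2808
[ 0.5869 -0.1544] [ 0.6005 -0.2016] w 0.0491 mid [ 0.5937 -0.178 ] dist 0.1293 yaw 0.3066 perp yaw 0.2812
[ 0.5415 -0.1732] [ 0.5526 -0.2116] w 0.0399 mid [ 0.5471 -0.1924] dist 0.0805 yaw 0.3111 perp yaw 0.2819
[ 0.5027 -0.1925] [ 0.5106 -0.2197] w 0.0283 mid [ 0.5067 -0.2061] dist 0.0379 yaw 0.2916 perp yaw 0.2825
[ 0.4678 -0.2096] [ 0.4725 -0.2258] w 0.0168 mid [ 0.4702 -0.2177] dist 0.0007 yaw -1.8754 perp yaw 0.283
```

Emit:
servo_tool(targets="39 8 20 -0.026;39 8 20 0;38 8 20 0;0 0 20 0;0 0 20 0;0 0 0 0", hand=1)

```text
time: 19.5
tool_pos: [0.569, -0.1839, 0.1267]
tool_rot: [-3.14, 0.005, 0.302]
contact_force: [-0.3, 0.8, -0.7]
opening: 0.0917
```

Run:
```python
from h import *
st()
p=cams.read_camera("wrist");save(p,"w13",1)
import pickle; pickle.dump({k:p[k] for k in("K","R","t","color")},open("w13.pkl","wb"))
```

```text
t 19.5 pos [ 0.569  -0.1839  0.1267] rot [-3.14   0.005  0.302] F [-0.3  0.8 -0.7] open 0.0917 fence [ -91.1 -408.1]
```

View pics/w13.png

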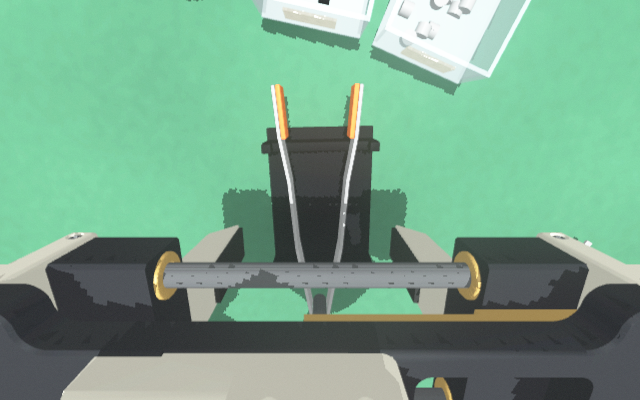

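Run:
```python
from h import *
import pickle; q=pickle.load(open("w13.pkl","rb"))
l,r=ray(q,274,86,.052)[:2],ray(q,360,85,.052)[:2]; m=(l+r)/2
print(l,r,np.linalg.norm(l-r),m, "o@.308", m-.105*np.array([np.cos(.308),np.sin(.308)]))
a,b=ray(q,284,137,.052)[:2],ray(q,353,137,.052)[:2]; n=(a+b)/2; print(n,np.arctan2(*(m-n)[::-1]))
pin=np.array([.4704,-.2170]);print(np.arctan2(*(m-pin)[::-1]),np.linalg.norm(m-pin))
```

```text
[ 0.65123764 -0.12607395] [ 0.67062707 -0.18597498] 0.06296096929094563 [ 0.66093236 -0.15602447] o@.308 [ 0.56087347 -0.18785557]
[ 0.62592119 -0.16819033] 0.3344328279622942
0.3097276050813447 0.20005147863813308
```

Emit:
servo_tool(targets="-5 1 30 -0.007;0 0 35 0;0 0 20 0;0 0 6 0;0 0 0 0")

```text
time: 20.18
tool_pos: [0.5689, -0.1892, 0.0417]
tool_rot: [3.133, -0.006, 0.307]
contact_force: [-0.3, 0.0, 0.3]
opening: 0.0917
```

Run:
```python
from h import *
st()
```

```text
t 20.18 pos [ 0.5689 -0.1892  0.0417] rot [ 3.133 -0.006  0.307] F [-0.3  0.   0.3] open 0.0917 fence [ -90.9 -413.5]
```

Emit:
servo_tool(targets="-5 -3 5 0;0 0 1 0;0 0 0 0")

```text
time: 20.55
tool_pos: [0.5641, -0.1884, 0.0379]
tool_rot: [3.13, -0.009, 0.307]
contact_force: [0.4, -0.8, 1.1]
opening: 0.0919
```

Run:
```python
from h import *
st()
p=cams.read_camera("wrist");save(p,"w14",1)
```

```text
t 20.55 pos [ 0.5641 -0.1884  0.0379] rot [ 3.13  -0.009  0.307] F [ 0.4 -0.8  1.1] open 0.0919 fence [ -95.7 -413. ]
```

View pics/w14.png

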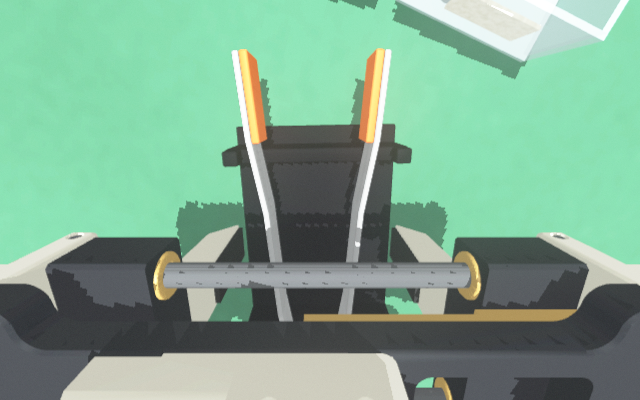

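Emit:
servo_tool(targets="0 -1 2 0;0 0 0 0;0 0 0 0;0 0 0 0;0 0 0 0;0 0 0 0", hand=0.456, squeeze=10)

```text
time: 21.35
tool_pos: [0.5641, -0.1875, 0.036]
tool_rot: [3.129, -0.009, 0.307]
contact_force: [0.1, -1.5, -0.0]
opening: 0.0424
```

Run:
```python
from h import *
st()
p=cams.read_camera("wrist");save(p,"w15",1)
```

```text
t 21.35 pos [ 0.5641 -0.1875  0.036 ] rot [ 3.129 -0.009  0.307] F [ 0.1 -1.5 -0. ] open 0.0424 fence [ -95.8 -412.1]
```

View pics/w15.png

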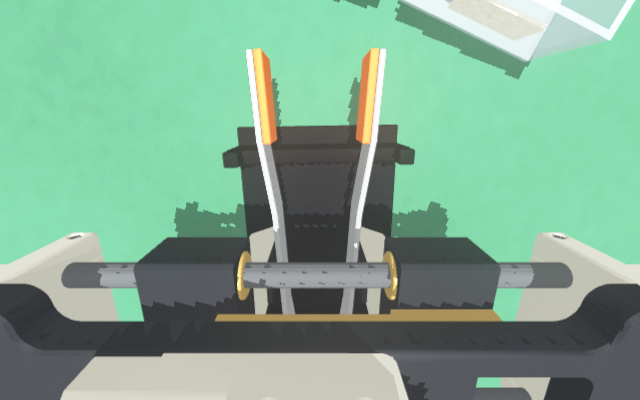

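Emit:
servo_tool(targets="0 0 -5 0;0 0 -15 0;0 0 -25 0;0 0 -30 0;0 0 -30 0;0 0 -15 0;0 0 0 0")

```text
time: 22.28
tool_pos: [0.5624, -0.1863, 0.1638]
tool_rot: [3.128, -0.01, 0.307]
contact_force: [-0.4, -0.2, -0.7]
opening: 0.0418
```

Run:
```python
from h import *
st()
p=cams.read_camera("wrist");save(p,"w16",1)
```

```text
t 22.27 pos [ 0.5624 -0.1863  0.1638] rot [ 3.128 -0.01   0.307] F [-0.4 -0.2 -0.7] open 0.0418 fence [ -97.5 -411. ]
```

View pics/w16.png

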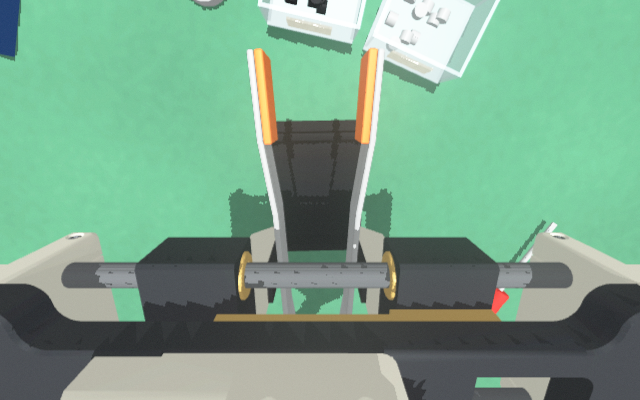

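Emit:
servo_tool(targets="7 -23 0 0;13 -40 0 0;13 -43 0 0;13 -43 0 0;13 -43 0 0;13 -43 0 0;13 -43 0 0;13 -40 0 0;8 -26 0 0;0 0 0 0.06;0 0 0 0.08;0 0 0 0.08;0 0 0 0.08;0 0 0 0.07;0 0 0 0")

```text
time: 24.2
tool_pos: [0.5478, 0.185, 0.1359]
tool_rot: [3.129, 0.027, -0.075]
contact_force: [-0.7, 0.5, -0.0]
opening: 0.0418
```

Run:
```python
from h import *
st()
p=cams.read_camera("wrist");save(p,"w17",1)
import pickle; pickle.dump({k:p[k] for k in("K","R","t","color")},open("w17.pkl","wb"))
```

```text
t 24.2 pos [0.5478 0.185  0.1359] rot [ 3.129  0.027 -0.075] F [-0.7  0.5 -0. ] open 0.0418 fence [-137.5  -41.6]
```

View pics/w17.png

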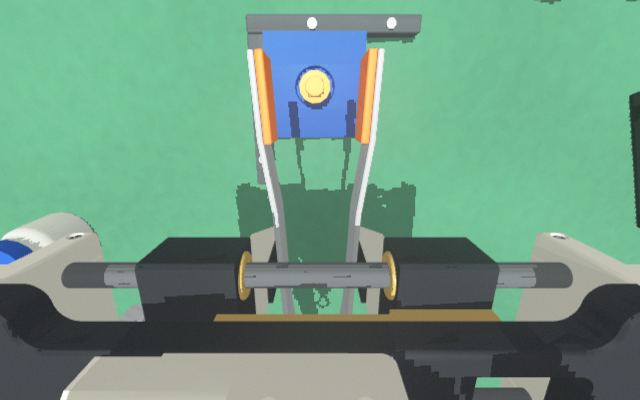

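```bash
cat >> h.py <<'E'
from scipy.spatial.transform import Rotation as Ro
B=np.array([.6415,.178,.041])
def jaw(o,off=(.084,0,-.005)):
    R=Ro.from_euler("xyz",o["tool_rot"]).as_matrix(); j=o["tool_pos"]+R@np.array(off)
    print("jaw",j.round(4),"need tool mm",(R.T@(B-j)*1000).round(1)); return R
E
python3 - <<'E'
from h import *
import pickle; q=pickle.load(open("w17.pkl","rb"))
o=st(); R=jaw(o)
for off in [(.104,.0225,-.016),(.104,-.0225,-.016),(.064,.0225,-.016),(.064,-.0225,-.016)]:
    print(off,proj(q,o["tool_pos"]+R@np.array(off)).round(1))
print("bushing",proj(q,[[.6415,.178,.062],[.6415,.178,.054]]).round(1))
save(q,"w17c",4,(220,10,420,160))
E
```

```text
t 24.25 pos [0.5477 0.185  0.1359] rot [ 3.129  0.027 -0.074] F [-0.1  0.3 -1.1] open 0.0417 fence [-137.6  -41.6]
jaw [0.6316 0.1789 0.1386] need tool mm [12.6 -1.1 97.3]
(0.104, 0.0225, -0.016) [[369.5  46.1]]
(0.104, -0.0225, -0.016) [[260.6  46.3]]
(0.064, 0.0225, -0.016) [[364.8 144. ]]
(0.064, -0.0225, -0.016) [[265.8 144.1]]
bushing [[314.8  86.2]
 [314.8  86.8]]
```

View pics/w17c.png

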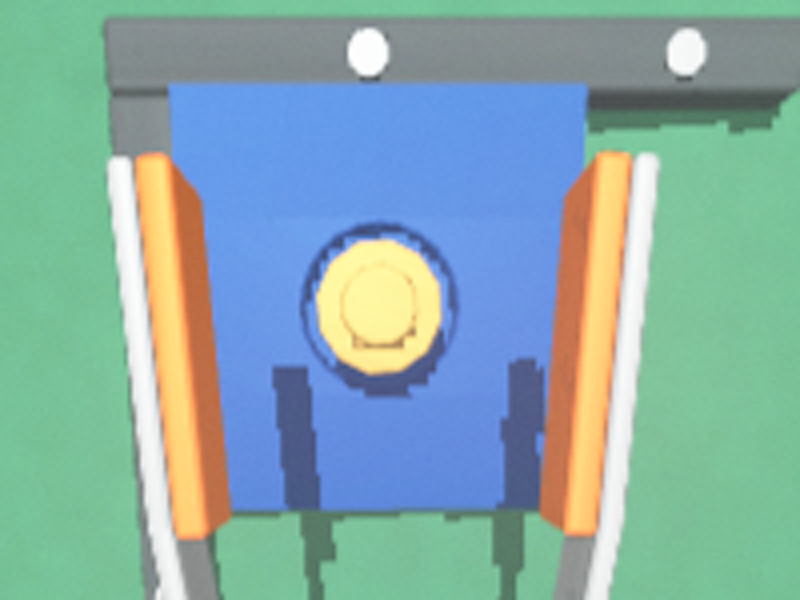

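Emit:
servo_tool(targets="6 -1 10 0;7 0 20 0;0 0 25 0;0 0 20 0;0 0 5 0;0 0 0 0")

```text
time: 25.0
tool_pos: [0.5588, 0.1834, 0.0466]
tool_rot: [3.128, 0.032, -0.071]
contact_force: [0.1, 0.6, -0.4]
opening: 0.0417
```

Run:
```python
from h import *
o=st(); R=jaw(o,(.0835,.0005,-.005))
p=cams.read_camera("wrist");save(p,"w18",4,(220,10,420,160))
```

```text
t 25.0 pos [0.5588 0.1834 0.0466] rot [ 3.128  0.032 -0.071] F [ 0.1  0.6 -0.4] open 0.0417 fence [-126.4  -42.4]
jaw [0.6422 0.1771 0.0489] need tool mm [-0.5 -1.   7.9]
```

View pics/w18.png

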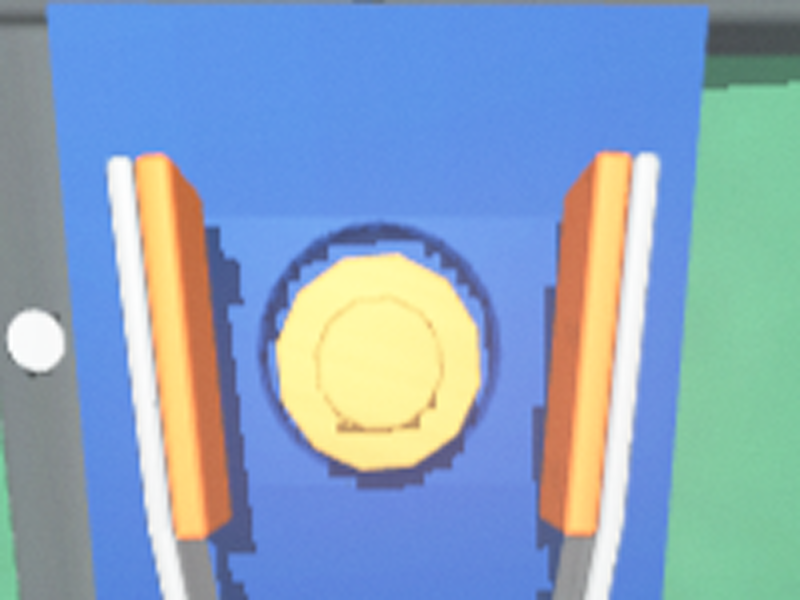

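Emit:
servo_tool(targets="-1 -1 4 0;0 0 2 0;0 0 1 0;0 0 0 0")

```text
time: 25.55
tool_pos: [0.5589, 0.1848, 0.0414]
tool_rot: [3.129, 0.028, -0.071]
contact_force: [0.3, 0.4, -1.5]
opening: 0.0418
```

Run:
```python
from h import *
o=st(); R=jaw(o,(.0835,.0005,-.005))
p=cams.read_camera("scene");save(p,"s18",6,(310,160,430,240))
```

```text
t 25.55 pos [0.5589 0.1848 0.0414] rot [ 3.129  0.028 -0.071] F [ 0.3  0.4 -1.5] open 0.0418 fence [-126.4  -41. ]
jaw [0.6423 0.1785 0.0441] need tool mm [-0.6  0.5  3.1]
```

View pics/s18.png

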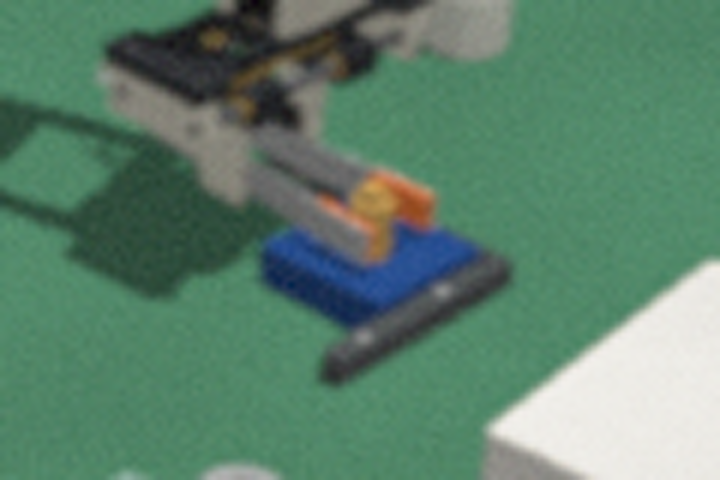

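Emit:
servo_tool(targets="0 0.5 2 0;0 0 0 0")

```text
time: 25.85
tool_pos: [0.5589, 0.1843, 0.0395]
tool_rot: [3.129, 0.028, -0.071]
contact_force: [-0.1, -0.6, -0.9]
opening: 0.0419
```

Emit:
servo_tool(targets="0 0 0 0;0 0 0 0;0 0 0 0;0 0 0 0;0 0 0 0", hand=0.25, squeeze=8)

```text
time: 26.48
tool_pos: [0.559, 0.1842, 0.0395]
tool_rot: [3.129, 0.028, -0.071]
contact_force: [0.0, 0.4, -0.6]
opening: 0.0304
```

Run:
```python
from h import *
o=st(); R=jaw(o,(.0835,.0005,-.005))
p=cams.read_camera("wrist");save(p,"w19",4,(220,10,420,160))
```

```text
t 26.48 pos [0.559  0.1842 0.0395] rot [ 3.129  0.028 -0.071] F [ 0.   0.4 -0.6] open 0.0304 fence [-126.3  -41.6]
jaw [0.6423 0.1779 0.0422] need tool mm [-0.8 -0.1  1.3]
```

View pics/w19.png

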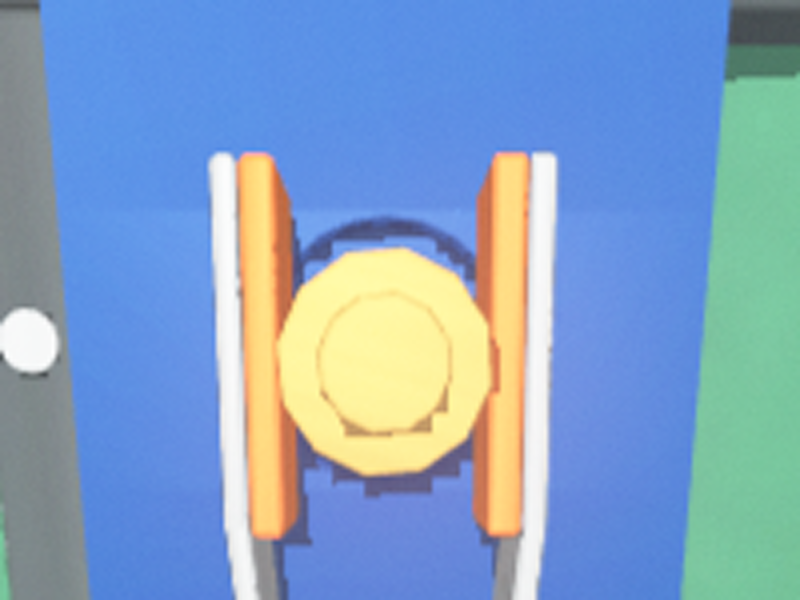

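Jaws are closed on the bushing (opening 30.4 mm, consistent with 31 mm expected). I'll tighten the grip, then lift slowly straight up.

Emit:
servo_tool(targets="0 0 0 0;0 0 0 0;0 0 0 0", hand=0.2, squeeze=25)

```text
time: 26.9
tool_pos: [0.559, 0.1843, 0.0395]
tool_rot: [3.129, 0.028, -0.071]
contact_force: [0.7, -0.5, -1.7]
opening: 0.03
```

Emit:
servo_tool(targets="0 0 -3 0;0 0 -5 0;0 0 -6 0;0 0 -6 0;0 0 0 0")

```text
time: 27.52
tool_pos: [0.5598, 0.1846, 0.0613]
tool_rot: [3.129, 0.027, -0.071]
contact_force: [-0.4, -1.0, -1.2]
opening: 0.0302
```

Run:
```python
from h import *
o=st(); R=jaw(o,(.0835,.0005,-.005))
p=cams.read_camera("wrist");save(p,"w20",4,(220,10,420,160))
p=cams.read_camera("scene");save(p,"s20",6,(310,150,430,240))
```

```text
t 27.52 pos [0.5598 0.1846 0.0613] rot [ 3.129  0.027 -0.071] F [-0.4 -1.  -1.2] open 0.0302 fence [-125.5  -41.2]
jaw [0.6431 0.1782 0.0641] need tool mm [-1.   0.1 23.1]
```

View pics/w20.png

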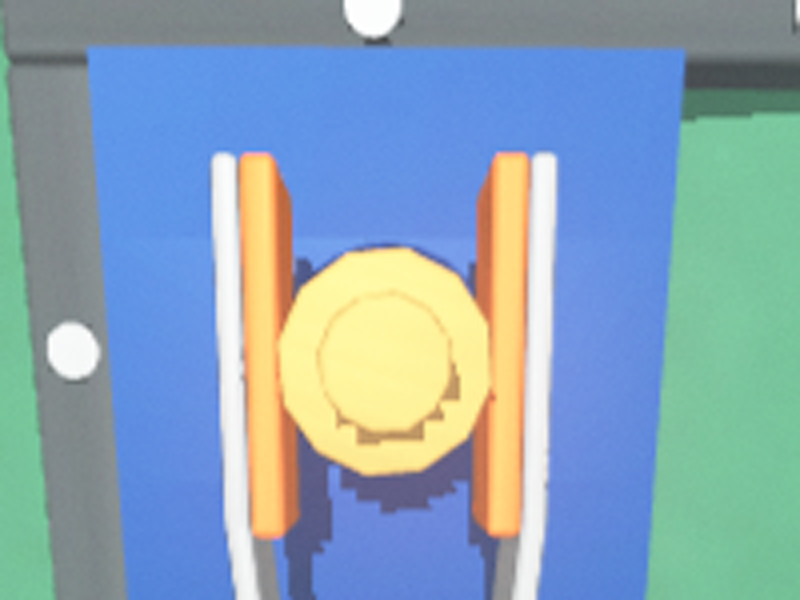

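View pics/s20.png

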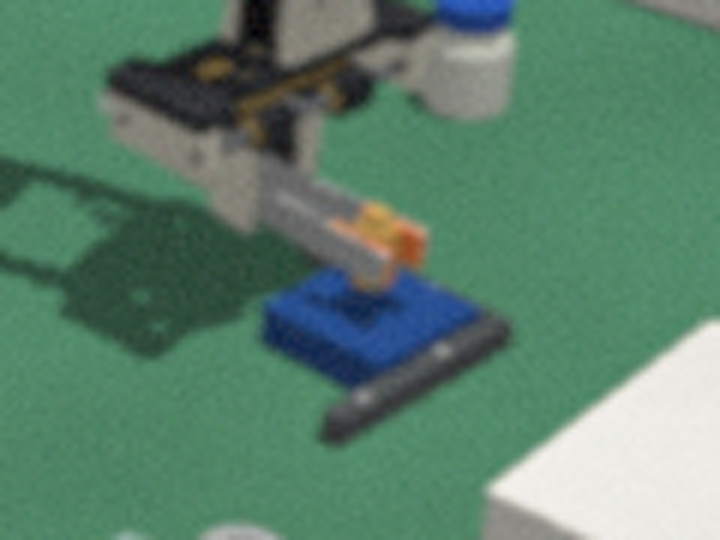

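Emit:
servo_tool(targets="0 0 -8 0;0 0 -14 0;0 0 -16 0;0 0 -16 0;0 0 -16 0;0 0 -16 0;0 0 -16 0;0 0 -12 0;0 0 -6 0;0 0 0 0;0 0 0 0")

```text
time: 29.0
tool_pos: [0.5634, 0.186, 0.1922]
tool_rot: [3.13, 0.023, -0.071]
contact_force: [0.1, -0.8, -1.9]
opening: 0.0302
```

Run:
```python
from h import *
o=st(); R=jaw(o,(.0835,.0005,-.005)); print(R.round(3), o["qvel"].round(4))
p=cams.read_camera("wrist");save(p,"w21",1)
p=cams.read_camera("scene");save(p,"s21",5,(290,110,440,230))
```

```text
t 29.0 pos [0.5634 0.186  0.1922] rot [ 3.13   0.023 -0.071] F [ 0.1 -0.8 -1.9] open 0.0302 fence [-121.9  -39.6]
jaw [0.6468 0.1796 0.1952] need tool mm [ -1.6   0.2 154.3]
[[ 0.997 -0.07  -0.024]
 [-0.07  -0.997 -0.01 ]
 [-0.023  0.012 -1.   ]] [ 0.0005  0.0004 -0.0004  0.0007  0.0004 -0.0007]
```

View pics/w21.png

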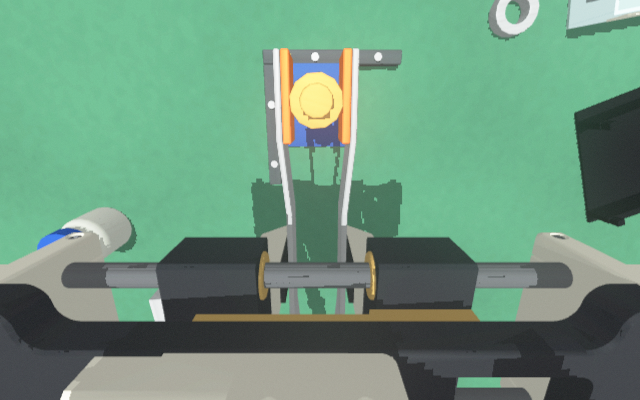

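View pics/s21.png

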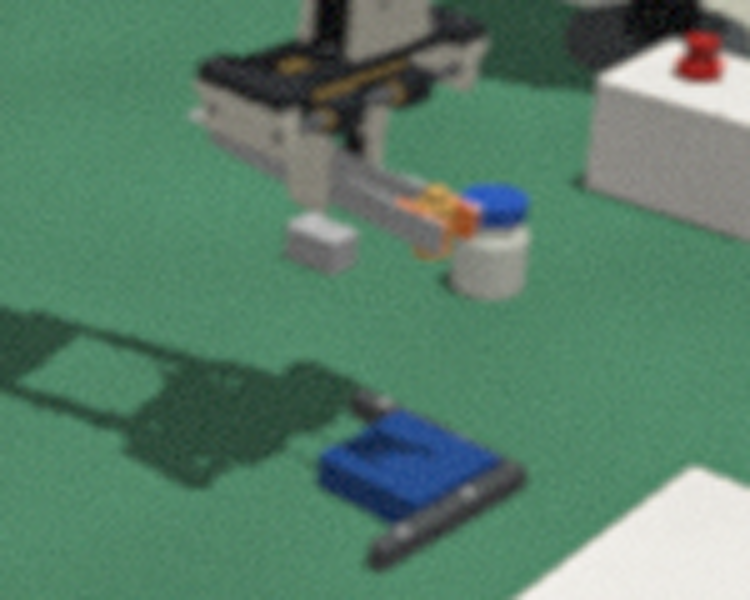

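Emit:
servo_tool(targets="0 0 0 0;0 0 0 0;0 0 0 0;0 0 0 0;0 0 0 0;0 0 0 0;0 0 0 0;0 0 0 0")

```text
time: 30.1
tool_pos: [0.5631, 0.1859, 0.191]
tool_rot: [3.129, 0.025, -0.071]
contact_force: [0.5, 0.7, -1.2]
opening: 0.0303
```

Run:
```python
from h import *
o=st()
p=cams.read_camera("wrist");save(p,"w22",4,(220,10,420,160))
```

```text
t 30.1 pos [0.5631 0.1859 0.191 ] rot [ 3.129  0.025 -0.071] F [ 0.5  0.7 -1.2] open 0.0303 fence [-122.3  -39.7]
```

View pics/w22.png

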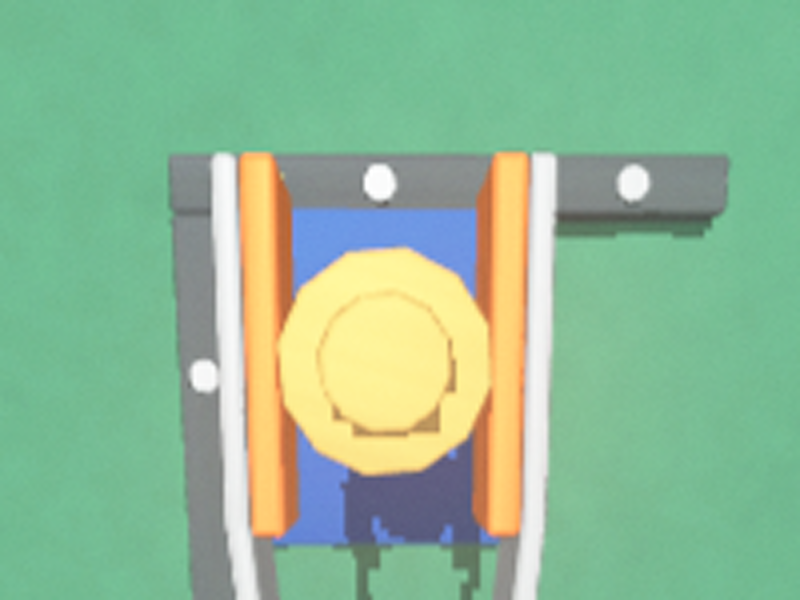

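The bushing sits exactly where it did between the pads in the earlier view, so it has not slipped. The carrier is still against both rails.

Run:
```python
from cell import robot
print(robot.hand_in())
```

```text
the job is handed in; nothing more can be done
None
```

The carrier is in the fence corner and the bushing is held up in the tongs. I handed the job in at about 30 s of the 72 s allowed; `hand_in` gave no verdict.

- **Carrier:** I pushed it with two fingers, first along x, then along y, then along x again, until it stopped against each rail at 15–20 N. From the camera it was flush to about 0.5 mm. After the lift it still looked flush, although the tongs hid part of it in the last picture.
- **Tongs and bushing:** I took the tongs from the rest, closed the jaws on the bushing (fingers 30 mm apart, 25 N squeeze) and lifted straight up about 152 mm. That puts the bushing's underside about 147 mm above the carrier's top.
- **Last checks:** After about a second of holding, the bushing had not moved between the pads. The tool had settled about 1 mm.
- **Tilt:** The tool is tilted about 1.5°. That was much the same when the jaws closed, so I expect the bushing to be upright to within a fraction of a degree, but I did not measure it directly.
- **Bystanders:** I saw no contact with the bins, jar, screwdriver or gauges, but I did not re-measure where they are.

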